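# Lift the card of blue stones off the drying rack with the card lifter

### The arm

A 6-joint arm with a two-finger parallel gripper is mounted at the origin on a cart in front of the work surface, level with it; the furniture and walls round the work are solid. World frame = base frame: x ahead of the robot, y to its left, z up, the work surface at z = 0. Lengths are in m, angles in rad, forces in N, time in s.
With the tool pointing down it reaches from about 0.375 to 0.9 m from the base axis. Payload 3.1 kg.
Tool frame: the origin (TCP) lies on the centre line of the jaws, within the pads' length; the fingertips stand 17 mm ahead of it and the grasp point (between the pads) lies 2 mm behind it; z points along the fingers, y is the line along which they close (so a half turn about z gives the same grasp; the last joint's range is limited). The gripper opens to 85 mm and grips with 20 to 120 N. Pads are 22 mm wide; open, the fingers measure 114 mm over their backs; the gripper's body (76 mm by 85 mm) begins 54 mm behind the grasp point. The pads swing forward as they close: fully open they stand 13 mm farther back than shut.
Start: joints at [-1.367, 0.527, 1.433, -0, 1.181, -0.178], TCP at [0.233, -0.58, 0.248] pointing down, gripper open.
Joint ranges: [-3.08, 3.08], [-0.75, 2.2], [0.22, 2.44], [-1.43, 4.57], [0, 2.65], [-2.85, 2.85]. Speed limits (rad/s): [2.79, 2.79, 3.14, 3.14, 3.14, 3.14].

### API

Orientations are given as [roll, pitch, yaw] about the fixed x, y, z axes, in that order (R = Rz(yaw) Ry(pitch) Rx(roll)).
In Python, from rig import r gives the robot as it stands.
- The arm moves only by the tool arm_command, never from a script. Its argument "deltas" is a list of rows, each a list of 2 entries, a list of its own where there are three numbers: the shift along the world's x, y, z as a fraction of full scale, then the turn, a rotation vector about the world's x, y, z as a fraction of full scale. In form: [[[x, y, z], [wx, wy, wz]], ...]. A call has 1 to 20 rows; each row shifts and turns the commanded pose from where the row before left it; what a row does not reach is not made up. Full scale, the value 1, is 0.6 m for a shift and pi/4 rad for a turn. A row lasts 1/12 s, in which the tool goes at most 41.7 mm and 7.16 degrees, less where a joint would pass 70% of its speed; a pose out of reach is approached as far as the arm can. A call with a number of a shift or a turn outside -1 to 1 is refused whole. A call with a gripper value outside its range is refused whole. "grip" is the closure, from 0 (fully open) to 1 (shut), set as the call begins (left out, the last holds). The fingers move at their own pace and stop on an object; "force" is the grip in N (left out, the last holds). Time passes only in rows, so rows that do not move let the fingers close. It gives the time, the measured TCP pose, the force, the opening and the grip force at its end, in the units of the state.
- r.observe(): the state, without advancing time (a new reading comes with each control period).
- r.capture(name): name is "scene" or "top" or "wrist"; returns the picture (400x640x3 uint8, red, green, blue); there is no depth.
- r.get_calibration(name): a dict with "mtx" (3x3 intrinsics, pixels), "world_from_camera" (4x4, takes a point from camera to world coordinates); the wrist camera has in their place "hand_eye" (4x4, takes a point from camera to tool coordinates, whose origin is the TCP and whose axes are the flange's). Camera axes: x right, y up, looking along -z (the intrinsics and any distortion apply to the point x, -y, -z); pixel columns grow to the right and rows downward; lengths in m; the calibration is good to about 2 mm. The wrist camera is an equidistant fisheye: a pixel r from the principal point sees the ray r / f radians off the axis. A picture is of the moment at which its call begins: read the wrist's pose just before it. get_calibration takes no time and is no camera call.
- r.sign_off(): hands the job in; it is judged then, once.
Trained networks look in the newest picture that a camera, given by its name, has taken for a name from the list of things; names that differ only in an ending like _2 or _b are one class to them, and where a whole thing is asked for, a point or a joint stands for the part that bears it (a point fixed in the world has none). Each returns a list of dicts, best first, with "conf" (0 to 1); they miss things now and then, are a little off and sometimes report something else, mostly with a low value. They report only what shows in the picture. A call takes as long as a camera call.
- r.spot_in(name, camera): "centre" ([x, y, z] in m, in world coordinates, good to about 4 mm: the middle of the surface that is visible of it).
- r.silhouettes(name, camera): "region" (400x640 bool, what is visible of it).
- r.pinpoint(name, camera): "centre" ([x, y, z] in m, in world coordinates, good to about 4 mm: a listed point, or the origin of a listed thing).
The state is a dict: "clock": time; "joints": joint angles; "dq": joint speeds; "joint_torque": joint torques, N m; "ee_pos": TCP position; "orientation": TCP orientation; "wrist_force": force on the tool from outside, world axes, zero at the start; "ft_torque": the same for the moment, N m; "opening": finger opening in m; "grip_force": force on a finger pad.
Only numpy, scipy, OpenCV 4.12 (cv2) and the standard library are available. Lean on these libraries where they do the work, as an engineer would, in place of code of your own. Each camera call takes 0.05 s, during which the arm holds its last target. There are 200 camera calls.

### The job

The card of blue stones on the drying rack is freshly glued and must not be touched by the gripper. Take the flat card lifter by its handle, slide its blade under the blue card between the rack's rails, lift the card clear and carry it level to the grey felt pad. Set the lifter down there with the card still lying on its blade and the card inside the white outline, let go, and leave the card of orange stones where it is.

Things in the scene. Friction and masses are not known exactly. Their poses are not given: they have to be found in the camera images.
- lifter: Card lifter, flat on the table, 0.15 kg. Origin: on its underside below the middle of the handle; x points along it to the blade, z up. Brown wooden handle: flat-sided upright bar, x -45..+45 mm, 18 mm wide in y, top at z 38; grip it across y at the origin. Steel blade: x +60..+155 mm (middle +107), 70 mm wide, z 0..3 mm, so its underside is level with the handle's; a 20 mm wide tang joins them.
- card_blue: Card with blue stones, 100 (x) by 150 (y) by 9 mm, 0.12 kg. Origin: centre of its underside, 30 mm above the table; +x faces away from the robot. It lies in the left or right bay of the fixed wooden rack on two rails along its x (within 5 deg), 130 mm long, with a 110 mm clear gap, centred under it within 10 mm. The gap is open towards the robot; below it a 6 mm board, so 24 mm are free.
- card_orange: Card with orange stones, 126 by 158 by 11 mm, in the rack's other bay, about 174 mm beside the blue card along y and at the same height (rail tops 30 mm above the table). Origin: centre of its underside. Leave it there.
- pad_spot (a point): Centre of the white outline on the fixed grey felt pad, on its top face 4 mm above the table; axes of the pad, +x away from the robot, z up. Outline 140 (x) by 190 mm (y) inside. The pad reaches 190 mm from the spot to -x (towards the robot), 90 mm to +x and 120 mm to either side, so the lifter lies wholly on it with its handle to -x and the card in the outline.

How it is judged:
By the outcome, as a careful person would: the job done as asked, in the order asked, and still so for the second after the job is handed in, with the robot touching nothing.
It also fails if it takes over 59 s, if anything falls off the work surface, if the arm or the gripper's body presses on something with over 40 N, if the wrist force passes 120 N, or if a joint passes its speed limit or range.

## Working session

There is one attempt and no reset: what is moved stays moved. The work goes in short steps, Python scripts to look and compute and a tool call to move; the robot and the scene stay as the last step left them, time stands still between calls to the robot, and variables do not carry over. Pictures are saved under pics/ and viewed, at most 12 in all, crops included, and the job is handed in when it is done.

Besides the shell and the picture viewer there is one more tool, called after ">>>" in YAML: its name, and indented under it one key for each argument. arm_command: Moves the arm, as the interface text tells. Shift numbers are shares of 0.6 m and turn numbers shares of pi/4 rad, none past 1 either way. Its arguments: {"type":"object","properties":{"deltas":{"type":"array","items":{"type":"array"}},"grip":{"type":"number"},"force":{"type":"number"}},"required":["deltas"]}

```bash
ls; mkdir -p pics
python3 - <<'E'
from rig import r
import cv2,numpy as np
o=r.observe();print(o)
ims=[]
for c in ("scene","top"):
    im=r.capture(c);ims.append(im);cv2.imwrite(f"pics/{c}1.png",im[:,:,::-1])
    for n in ("lifter","card_blue","card_orange","pad_spot"):
        for f in (r.spot_in,r.pinpoint):
            print(c,n,f.__name__,[(np.round(d["centre"],4),round(d["conf"],2)) for d in f(n,c)][:3])
    k=r.get_calibration(c);print(k)
E
```

```text
pics
{'clock': 0.0, 'joints': array([-1.36751034e+00,  5.28456955e-01,  1.43390127e+00, -8.93780066e-06,
        1.18139411e+00, -1.78516161e-01]), 'dq': array([ 2.68669746e-04, -8.09226478e-04,  1.50884142e-05,  2.11794880e-04,
        1.25645358e-03, -3.52391657e-04]), 'joint_torque': array([-2.09188661e-04, -4.42354918e+01, -1.78025436e+01, -5.01182558e-05,
        8.50678305e-03,  1.04115782e-05]), 'ee_pos': array([ 0.23274765, -0.57931579,  0.24733956]), 'orientation': array([-3.13946583e+00, -3.75363260e-04,  3.81805148e-01]), 'wrist_force': array([0.15073935, 0.73976306, 0.34989108]), 'ft_torque': array([-0.01522189, -0.04326171, -0.02709437]), 'grip_force': 0.0, 'opening': 0.08563864041131383}
scene lifter call [(array([4.335e-01, 1.952e-01, 2.000e-04]), 0.57)]
scene lifter call [(array([ 0.4322,  0.1173, -0.004 ]), 0.62)]
scene card_blue call [(array([0.695 , 0.0753, 0.0315]), 0.86)]
scene card_blue call [(array([0.6982, 0.0667, 0.0276]), 0.78)]
scene card_orange call [(array([0.6854, 0.2532, 0.028 ]), 0.78)]
scene card_orange call [(array([0.6919, 0.2494, 0.0306]), 0.97)]
s
[... 789 characters left out ...]
, 0.0279]), 0.81)]
top card_orange call [(array([0.6902, 0.2518, 0.0323]), 0.67)]
top card_orange call [(array([0.688 , 0.2506, 0.0299]), 0.76)]
top pad_spot call [(array([ 0.5642, -0.2289,  0.0029]), 0.94)]
top pad_spot call [(array([ 0.6176, -0.2228,  0.0048]), 0.79)]
{'mtx': array([[387.69208635,   0.        , 322.02034759],
       [  0.        , 387.69208635, 195.94729381],
       [  0.        ,   0.        ,   1.        ]]), 'world_from_camera': array([[-0.00369896,  0.99575645, -0.09195329,  0.48378829],
       [-0.99986801, -0.00222809,  0.0160933 ,  0.03089347],
       [ 0.01582013,  0.09200068,  0.99563326,  0.94040786],
       [ 0.        ,  0.        ,  0.        ,  1.        ]])}
```

View pics/top1.png

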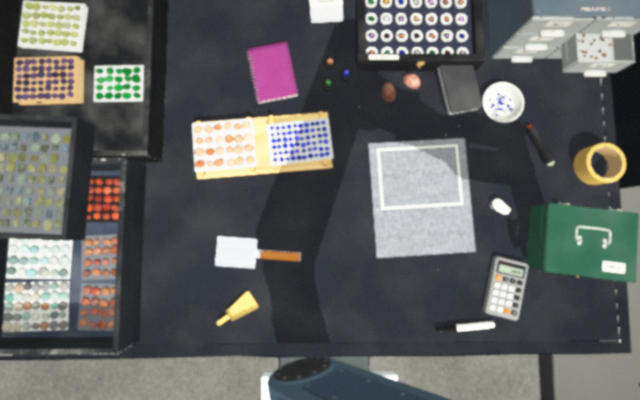

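View pics/scene1.png

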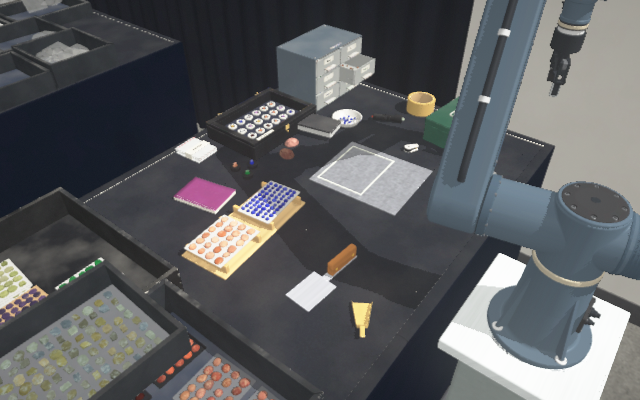

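The top view shows the lifter's handle near (280,256) with its blade at (236,252), pointing to +y. The blue card is at (300,142), the orange card at (224,145), and the white outline around (422,174). The scene view agrees. Next I fit the outlines.

```bash
cat > h.py <<'E'
from rig import r
import cv2,numpy as np
def proj(px,z,c):
    k=r.get_calibration(c);T=k["world_from_camera"]
    p=np.c_[np.asarray(px,float).reshape(-1,2),np.ones(len(np.asarray(px).reshape(-1,2)))]@np.linalg.inv(k["mtx"]).T
    d=(p*[1,-1,-1])@T[:3,:3].T;o=T[:3,3]
    return (o+d*((z-o[2])/d[:,2])[:,None])[:,:2]
def rect(mask,z,c):
    cs,_=cv2.findContours(mask.astype(np.uint8),cv2.RETR_EXTERNAL,cv2.CHAIN_APPROX_NONE)
    a=max(cs,key=cv2.contourArea)
    w=proj(a,z,c)
    R=cv2.minAreaRect((w*1000).astype(np.float32))
    return np.round(R[0],1),np.round(R[1],1),round(R[2],1)
E
python3 - <<'E'
from h import *
for c in ("top","scene"):
    im=r.capture(c);hsv=cv2.cvtColor(im,cv2.COLOR_RGB2HSV)
    def sil(n):
        s=r.silhouettes(n,c);return s[0]["region"].astype(bool)
    m=sil("lifter");sat=hsv[:,:,1]>110
    m2=cv2.dilate(m.astype(np.uint8),np.ones((5,5)))>0
    print(c,"handle",rect(m2&sat&(hsv[:,:,0]<20)&(hsv[:,:,2]>60),.038,c),"blade",rect(m2&(hsv[:,:,1]<80)&(hsv[:,:,2]>130),.003,c))
    b=sil("card_blue");print("blue",rect(b,.036,c)); print("orange",rect(sil("card_orange"),.036,c))
    ys,xs=np.mgrid[:400,:640]
    w=(hsv[:,:,2]>195)&(hsv[:,:,1]<40)&(((xs>365)&(xs<475)&(ys>125)&(ys<225)) if c=="top" else ((xs>305)&(xs<440)&(ys>138)&(ys<200)))
    print("outline",rect(cv2.morphologyEx(w.astype(np.uint8),cv2.MORPH_CLOSE,np.ones((5,5))),.004,c))
    # rack: wood colour around
    wood=(hsv[:,:,0]>10)&(hsv[:,:,0]<28)&(hsv[:,:,1]>60)&(hsv[:,:,2]>110)
    if c=="top": wood&=(xs>180)&(xs<345)&(ys>100)&(ys<190)
    else: wood&=(xs>175)&(xs<315)&(ys>175)&(ys<285)
    wood=cv2.morphologyEx((wood|b|sil("card_orange")).astype(np.uint8),cv2.MORPH_CLOSE,np.ones((5,5)))
    print("rack",rect(wood,.03,c))
    if c=="top": cv2.imwrite("pics/c.png",cv2.hconcat([cv2.resize(im[100:190,185:345,::-1],None,fx=5,fy=5)]))
E
```

```text
top handle (array([429.4, 114.5]), array([86.1, 21.6]), 85.7) blade (array([436.2, 215.3]), array([114.7,  75.1]), 85.7)
blue (array([698.8,  68.7]), array([ 99.5, 149.5]), 7.0)
orange (array([691.2, 247. ]), array([117.4, 144.1]), 4.6)
outline (array([ 601.1, -224.1]), array([243.8, 199.1]), 89.8)
rack (array([691.7, 157.1]), array([144.7, 330.2]), 4.8)
scene handle (array([417.4, 128.1]), array([108.9,  33.9]), 85.8) blade (array([428.9, 172. ]), array([199.8,  72.4]), 85.6)
blue (array([692.1,  73.2]), array([102.2, 156.1]), 6.9)
orange (array([682. , 251.9]), array([118.4, 145.1]), 4.8)
outline (array([ 612.5, -212.7]), array([162.2, 223.3]), 6.5)
rack (array([679.9, 165.4]), array([155.3, 355. ]), 4.8)
```

View pics/c.png

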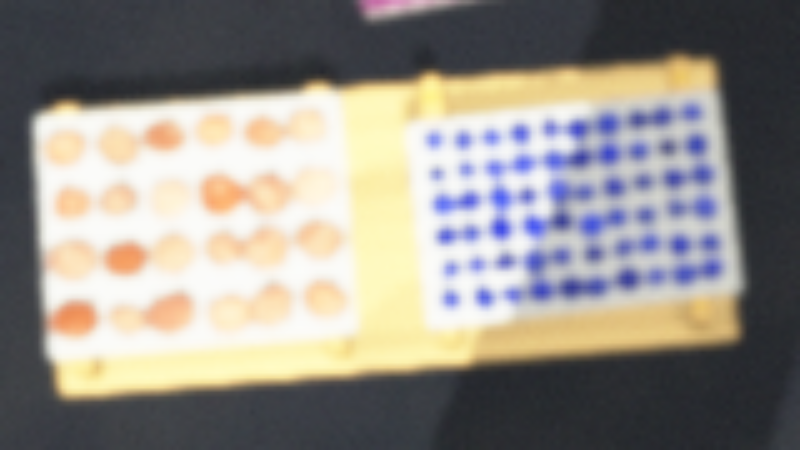

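The crop shows the blue card turned slightly more than the rack. Its left rail runs from crop (430,95) to (455,335) and its right rail from (680,75) to (703,310). I'll work out the rail centreline and refine the pad outline.

Run:
```python
from h import *
c="top"
px=np.array([[430,95],[455,335],[680,75],[703,310]])/5+[185,100]
w=proj(px,.03,c)*1000;print(w.round(1)); 
print("mid back/front",(w[0]+w[2])/2,(w[1]+w[3])/2,"gap",np.linalg.norm(w[0]-w[2]))
im=r.capture(c);g=cv2.cvtColor(im,cv2.COLOR_RGB2GRAY).astype(np.float32)
h=cv2.GaussianBlur(g,(0,0),1)-cv2.GaussianBlur(g,(0,0),5)
cr=h[130:220,360:480]
cv2.imwrite("pics/p.png",cv2.resize(np.clip(cr*4+80,0,255).astype(np.uint8),None,fx=6,fy=6))
```

```text
[[753.4 137.8]
 [637.  125. ]
 [763.4  17.9]
 [648.9   7.4]]
mid back/front [758.39214799  77.86951647] [642.97593624  66.19469385] gap 120.33462772894995
```

View pics/p.png

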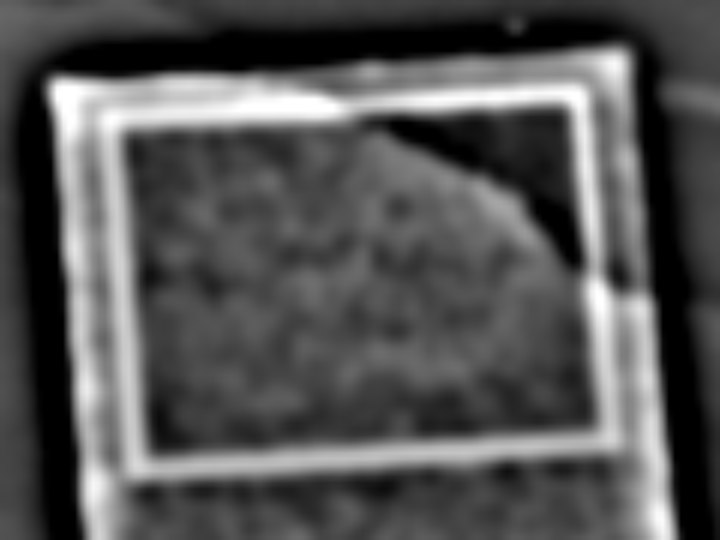

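Run:
```python
from h import *
px=np.array([[112,115],[582,93],[607,440],[137,468]])/6+[360,130]
w=proj(px,.004,"top")*1000;print(w.round(1),w.mean(0))
for a,b in ((0,1),(3,2),(3,0),(2,1)): d=w[b]-w[a];print(np.linalg.norm(d),np.degrees(np.arctan2(d[1],d[0])))
```

```text
[[ 685.5 -124. ]
 [ 694.6 -318. ]
 [ 551.4 -323.1]
 [ 540.6 -131.6]] [ 618.03681617 -224.19273343]
194.28076184849633 -87.30389786194948
191.79660478843448 -86.75451154418381
145.09749993842743 3.0184497921540716
143.26598222110377 2.0255487496465587
```

>>> arm_command:
  deltas:
    - [[0.018, 0.064, 0], [0, 0, 0.079]]
    - [[0.018, 0.064, 0], [0, 0, 0.079]]
    - [[0.018, 0.064, 0], [0, 0, 0.079]]
    - [[0.018, 0.064, 0], [0, 0, 0.079]]
    - [[0.018, 0.064, 0], [0, 0, 0.079]]
    - [[0.018, 0.064, 0], [0, 0, 0.079]]
    - [[0.018, 0.064, 0], [0, 0, 0.079]]
    - [[0.018, 0.064, 0], [0, 0, 0.079]]
    - [[0.018, 0.064, 0], [0, 0, 0.079]]
    - [[0.018, 0.064, 0], [0, 0, 0.079]]
    - [[0.018, 0.064, 0], [0, 0, 0.079]]
    - [[0.018, 0.064, 0], [0, 0, 0.079]]
    - [[0.018, 0.064, 0], [0, 0, 0.079]]
    - [[0.018, 0.064, 0], [0, 0, 0.079]]
    - [[0.018, 0.064, 0], [0, 0, 0.079]]
    - [[0.018, 0.064, 0], [0, 0, 0.079]]
    - [[0.018, 0.064, 0], [0, 0, 0.079]]
    - [[0.018, 0.064, 0], [0, 0, 0.079]]
    - [[0, 0, 0], [0, 0, 0]]
    - [[0, 0, 0], [0, 0, 0]]
  grip: 0

```text
clock: 3.12
ee_pos: [0.4274, 0.1132, 0.2484]
orientation: [3.141, 0.0, 1.504]
wrist_force: [-0.3, -0.1, 0.3]
opening: 0.085
grip_force: 0.0
```

```bash
cat >> h.py <<'E'
from scipy.spatial.transform import Rotation as Ro
def wproj(px,z,o):
    k=r.get_calibration("wrist");m=k["mtx"];px=np.asarray(px,float).reshape(-1,2)
    a=(px-[m[0,2],m[1,2]])/[m[0,0],m[1,1]];t=np.linalg.norm(a,axis=1);u=a/np.maximum(t,1e-9)[:,None]
    d=np.c_[np.sin(t)*u[:,0],-np.sin(t)*u[:,1],-np.cos(t)]
    W=np.eye(4);W[:3,:3]=Ro.from_euler("xyz",o["orientation"]).as_matrix();W[:3,3]=o["ee_pos"];T=W@k["hand_eye"]
    d=d@T[:3,:3].T;p=T[:3,3];return (p+d*((z-p[2])/d[:,2])[:,None])[:,:2]
E
python3 - <<'E'
from h import *
o=r.observe();im=r.capture("wrist");cv2.imwrite("pics/w1.png",im[:,:,::-1])
print(r.pinpoint("lifter","wrist"),r.spot_in("lifter","wrist"))
hsv=cv2.cvtColor(im,cv2.COLOR_RGB2HSV)
m=r.silhouettes("lifter","wrist")[0]["region"];m=cv2.dilate(m.astype(np.uint8),np.ones((5,5)))>0
for name,mm,z in (("handle",m&(hsv[:,:,1]>110)&(hsv[:,:,0]<22),.038),("blade",m&(hsv[:,:,1]<80)&(hsv[:,:,2]>120),.003)):
    cs,_=cv2.findContours(mm.astype(np.uint8),cv2.RETR_EXTERNAL,cv2.CHAIN_APPROX_NONE);a=max(cs,key=cv2.contourArea)
    print(name,cv2.minAreaRect((wproj(a,z,o)*1000).astype(np.float32)))
E
```

```text
[{'centre': [0.43, 0.1218, -0.0042], 'conf': 0.62}] [{'centre': [0.4339, 0.2124, 0.0018], 'conf': 0.73}]
handle ((429.003662109375, 116.0042495727539), (90.05708312988281, 17.530847549438477), 85.40304565429688)
blade ((435.6419677734375, 211.35888671875), (115.88506317138672, 71.04088592529297), 86.12112426757812)
```

View pics/w1.png

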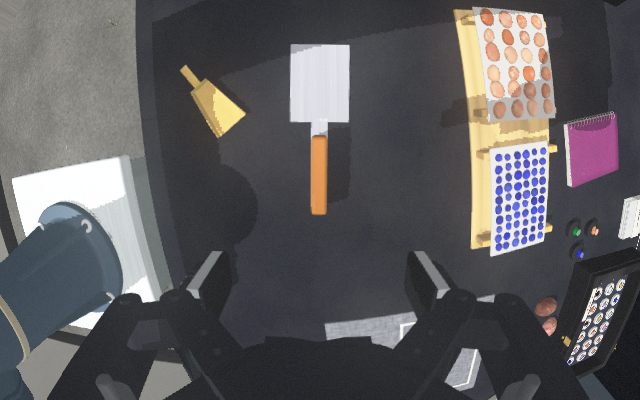

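The wrist picture shows the handle at about (318,175), with the blade above it. The measured 90 x 17.5 mm matches the handle, so I'm going down on it.

>>> arm_command:
  deltas:
    - [[0.0027, 0.0047, -0.0375], [0, 0, -0.011]]
    - [[0, 0, -0.0375], [0, 0, 0]]
    - [[0, 0, -0.0375], [0, 0, 0]]
    - [[0, 0, -0.0375], [0, 0, 0]]
    - [[0, 0, -0.0375], [0, 0, 0]]
    - [[0, 0, -0.0375], [0, 0, 0]]
    - [[0, 0, -0.0375], [0, 0, 0]]
    - [[0, 0, -0.0375], [0, 0, 0]]
    - [[0, 0, -0.019], [0, 0, 0]]
    - [[0, 0, -0.019], [0, 0, 0]]
    - [[0, 0, -0.019], [0, 0, 0]]
    - [[0, 0, -0.019], [0, 0, 0]]
    - [[0, 0, 0], [0, 0, 0]]
    - [[0, 0, 0], [0, 0, 0]]

```text
clock: 4.48
ee_pos: [0.4289, 0.1127, 0.0225]
orientation: [-3.14, 0.0, 1.487]
wrist_force: [-0.2, 0.3, -0.8]
opening: 0.0855
grip_force: 0.0
```

>>> arm_command:
  deltas:
    - [[0, 0, 0], [0, 0, 0]]
    - [[0, 0, 0], [0, 0, 0]]
    - [[0, 0, 0], [0, 0, 0]]
    - [[0, 0, 0], [0, 0, 0]]
    - [[0, 0, 0], [0, 0, 0]]
    - [[0, 0, 0], [0, 0, 0]]
    - [[0, 0, 0], [0, 0, 0]]
    - [[0, 0, 0], [0, 0, 0]]
    - [[0, 0, 0], [0, 0, 0]]
    - [[0, 0, 0], [0, 0, 0]]
  grip: 1
  force: 100

```text
clock: 5.32
ee_pos: [0.4291, 0.1142, 0.0233]
orientation: [3.141, -0.0, 1.491]
wrist_force: [0.2, -0.8, 5.5]
opening: 0.0165
grip_force: 98.1
```

>>> arm_command:
  deltas:
    - [[0, 0, 0.02], [0, 0, 0]]
    - [[0, 0, 0.04], [0, 0, 0]]
    - [[0, 0, 0.04], [0, 0, 0]]
    - [[0, 0, 0.04], [0, 0, 0]]
    - [[0, 0, 0.03], [0, 0, 0]]
    - [[0.00125, -0.0092, 0], [0, 0, -0.149]]
    - [[0.00125, -0.0092, 0], [0, 0, -0.149]]
    - [[0.00125, -0.0092, 0], [0, 0, -0.149]]
    - [[0.00125, -0.0092, 0], [0, 0, -0.149]]
    - [[0.00125, -0.0092, 0], [0, 0, -0.149]]
    - [[0.00125, -0.0092, 0], [0, 0, -0.149]]
    - [[0.00125, -0.0092, 0], [0, 0, -0.149]]
    - [[0.00125, -0.0092, 0], [0, 0, -0.149]]
    - [[0.00125, -0.0092, 0], [0, 0, -0.149]]
    - [[0.00125, -0.0092, 0], [0, 0, -0.149]]
    - [[0.00125, -0.0092, 0], [0, 0, -0.149]]
    - [[0.00125, -0.0092, 0], [0, 0, -0.149]]
    - [[0, 0, 0], [0, 0, 0]]
    - [[0, 0, 0], [0, 0, 0]]
    - [[0, 0, 0], [0, 0, 0]]

```text
clock: 6.98
ee_pos: [0.4375, 0.0481, 0.1246]
orientation: [-3.141, 0.001, 0.088]
wrist_force: [-0.5, -0.6, -1.4]
opening: 0.0168
grip_force: 97.7
```

```bash
cat >> h.py <<'E'
def meas(zb):
    o=r.observe();im=r.capture("wrist");hsv=cv2.cvtColor(im,cv2.COLOR_RGB2HSV)
    print(o["ee_pos"].round(4),o["orientation"].round(4),o["wrist_force"].round(1))
    s=r.silhouettes("lifter","wrist")
    if s:
        m=cv2.dilate(s[0]["region"].astype(np.uint8),np.ones((5,5)))>0
        cs,_=cv2.findContours((m&(hsv[:,:,1]<80)&(hsv[:,:,2]>110)).astype(np.uint8),cv2.RETR_EXTERNAL,cv2.CHAIN_APPROX_NONE)
        if cs: print("blade",cv2.minAreaRect((wproj(max(cs,key=cv2.contourArea),zb,o)*1000).astype(np.float32)))
    print("blue",[rect(q["region"].astype(bool),.036,"top") for q in (r.capture("top"),r.silhouettes("card_blue","top"))[1][:1]])
    return im
E
python3 - <<'E'
from h import *
cv2.imwrite("pics/w2.png",meas(.105)[:,:,::-1])
cv2.imwrite("pics/s2.png",r.capture("scene")[:,:,::-1])
E
```

```text
[0.4375 0.0481 0.1246] [-3.1413e+00  6.0000e-04  8.8300e-02] [-0.5 -0.6 -1.4]
blade ((520.713134765625, 55.85603332519531), (90.6941146850586, 71.72573852539062), 5.081169128417969)
blue [(array([699.3,  67.7]), array([104.9, 156. ]), 6.8)]
```

View pics/w2.png

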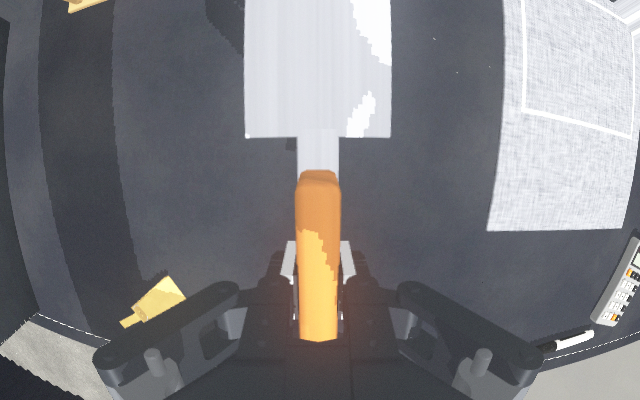

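The wrist view shows the handle held centrally at (318,250). The blade's rear edge is at row 137, columns 245 to 391, and its far end is cut off by the picture. Now I check the lifter's offset and level.

```bash
python3 - <<'E'
from h import *
o=r.observe()
for z in (.1015,.1045):print(wproj([[245,137],[391,137],[245,1],[391,1]],z,o).round(4).tolist(), "handle front", wproj([[318,172]],z+.035,o))
im=r.capture("top");s=r.silhouettes("lifter","top")[0]["region"]
hsv=cv2.cvtColor(im,cv2.COLOR_RGB2HSV);m=cv2.dilate(s.astype(np.uint8),np.ones((5,5)))>0
for z in (.1015,.1045):print(rect(m&(hsv[:,:,1]<80)&(hsv[:,:,2]>110),z,"top"))
E
python3 -c "
import cv2;im=cv2.imread('pics/s2.png');cv2.imwrite('pics/s2c.png',cv2.resize(im[150:350,200:460],None,fx=3,fy=3,interpolation=cv2.INTER_CUBIC))"
```

```text
[[0.4947, 0.0888], [0.5009, 0.0177], [0.5639, 0.095], [0.5702, 0.0237]] handle front [[0.48670838 0.05235348]]
[[0.4949, 0.0881], [0.5011, 0.0184], [0.5628, 0.0942], [0.5689, 0.0243]] handle front [[0.48727924 0.05240807]]
(array([537.9,  57.1]), array([115.2,  74.2]), 4.7)
(array([537.7,  57. ]), array([114.8,  73.9]), 4.7)
```

View pics/s2c.png

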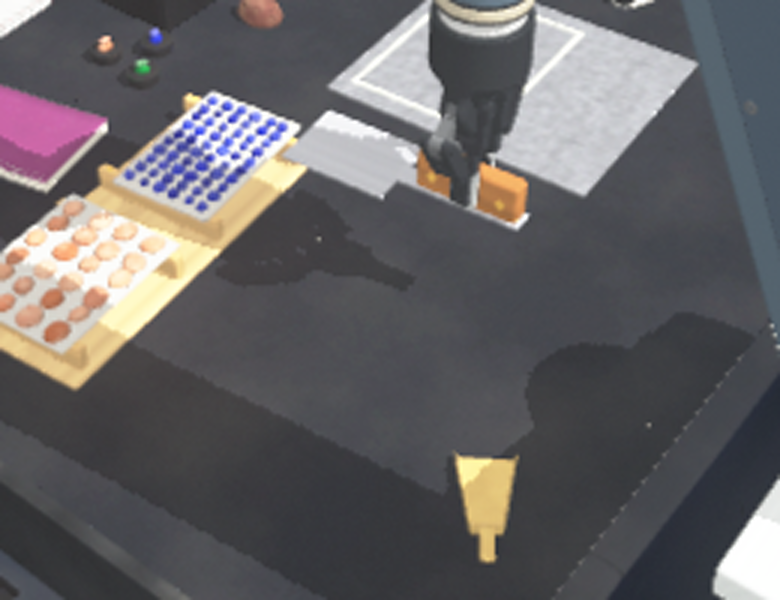

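The scene crop shows the blade level, and its axis lines up with the blue bay. I lower it to mid-gap height.

>>> arm_command:
  deltas:
    - [[0, 0, -0.0365], [0, 0, 0]]
    - [[0, 0, -0.0365], [0, 0, 0]]
    - [[0, 0, -0.0365], [0, 0, 0]]
    - [[0, 0, -0.0365], [0, 0, 0]]
    - [[0, 0, 0], [0, 0, 0]]
    - [[0, 0, 0], [0, 0, 0]]
    - [[0, 0, 0], [0, 0, 0]]

```text
clock: 7.92
ee_pos: [0.4382, 0.0478, 0.0377]
orientation: [3.141, -0.001, 0.086]
wrist_force: [-0.2, 0.5, -1.2]
opening: 0.0169
grip_force: 97.7
```

Run:
```python
from h import *
im=meas(.017)
o=r.observe();print(wproj([[245,137],[391,137]],.017,o))
cv2.imwrite("pics/s3.png",cv2.resize(r.capture("scene")[150:270,180:400,::-1],None,fx=3.6,fy=3.6,interpolation=cv2.INTER_CUBIC))
```

```text
[0.4382 0.0478 0.0377] [ 3.1415e+00 -6.0000e-04  8.6000e-02] [-0.2  0.5 -1.2]
blade ((521.609375, 55.0596923828125), (91.406982421875, 71.43501281738281), 4.957816123962402)
blue [(array([699.5,  68.8]), array([102.7, 150.4]), 5.9)]
[[0.49580072 0.08803068]
 [0.50189996 0.01771473]]
```

View pics/s3.png

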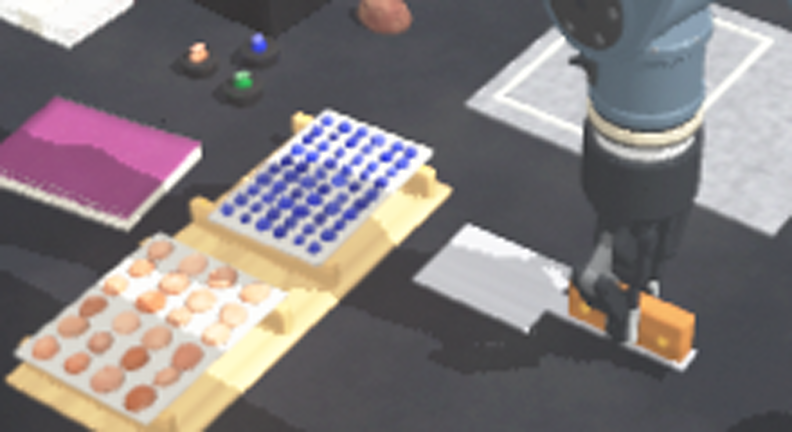

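The lifter is in front of the blue bay, below card height and lined up with the gap (the blade is around (500,275) and the card around (320,185)). I slide it in slowly.

>>> arm_command:
  deltas:
    - [[0.0184, 0.0016, 0], [0, 0, 0]]
    - [[0.0184, 0.0016, 0], [0, 0, 0]]
    - [[0.0184, 0.0016, 0], [0, 0, 0]]
    - [[0.0184, 0.0016, 0], [0, 0, 0]]
    - [[0.0184, 0.0016, 0], [0, 0, 0]]
    - [[0, 0, 0], [0, 0, 0]]

```text
clock: 8.67
ee_pos: [0.4967, 0.0524, 0.038]
orientation: [3.14, -0.006, 0.086]
wrist_force: [0.3, 0.1, -1.1]
opening: 0.0165
grip_force: 97.7
```

>>> arm_command:
  deltas:
    - [[0.0184, 0.0016, 0], [0, 0, 0]]
    - [[0.0184, 0.0016, 0], [0, 0, 0]]
    - [[0.0184, 0.0016, 0], [0, 0, 0]]
    - [[0.0184, 0.0016, 0], [0, 0, 0]]
    - [[0.0184, 0.0016, 0], [0, 0, 0]]
    - [[0.0184, 0.0016, 0], [0, 0, 0]]
    - [[0.0184, 0.0016, 0], [0, 0, 0]]
    - [[0.0184, 0.0016, 0], [0, 0, 0]]
    - [[0.0184, 0.0016, 0], [0, 0, 0]]
    - [[0, 0, 0], [0, 0, 0]]
    - [[0, 0, 0], [0, 0, 0]]

```text
clock: 9.58
ee_pos: [0.5917, 0.0613, 0.0372]
orientation: [-3.141, 0.001, 0.086]
wrist_force: [-0.4, -0.3, -1.5]
opening: 0.0164
grip_force: 97.7
```

Run:
```python
from h import *
cv2.imwrite("pics/w4.png",meas(.017)[:,:,::-1])
```

```text
[0.5917 0.0613 0.0372] [-3.1415e+00  8.0000e-04  8.5800e-02] [-0.4 -0.3 -1.5]
blade ((639.4684448242188, 65.69590759277344), (18.996490478515625, 21.79286003112793), 5.720813274383545)
blue [(array([723.4,  71.6]), array([ 60.8, 149.4]), 0.5)]
```

View pics/w4.png

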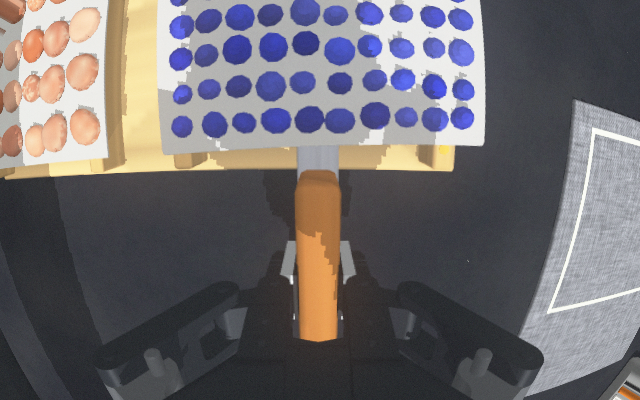

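The card's front edge is at row 147, spanning columns 162 to 484 and centred over the tang. There was no contact force on the way in. I lift gently.

>>> arm_command:
  deltas:
    - [[0, 0, 0.005], [0, 0, 0]]
    - [[0, 0, 0.005], [0, 0, 0]]
    - [[0, 0, 0.005], [0, 0, 0]]
    - [[0, 0, 0.005], [0, 0, 0]]
    - [[0, 0, 0.005], [0, 0, 0]]
    - [[0, 0, 0.005], [0, 0, 0]]
    - [[0, 0, 0.007], [0, 0, 0]]
    - [[0, 0, 0.01], [0, 0, 0]]
    - [[0, 0, 0.012], [0, 0, 0]]
    - [[0, 0, 0.013], [0, 0, 0]]
    - [[0, 0, 0.014], [0, 0, 0]]
    - [[0, 0, 0.014], [0, 0, 0]]
    - [[0, 0, 0.014], [0, 0, 0]]
    - [[0, 0, 0.014], [0, 0, 0]]
    - [[0, 0, 0.013], [0, 0, 0]]
    - [[0, 0, 0.01], [0, 0, 0]]
    - [[0, 0, 0.006], [0, 0, 0]]
    - [[0, 0, 0], [0, 0, 0]]
    - [[0, 0, 0], [0, 0, 0]]

```text
clock: 11.37
ee_pos: [0.5924, 0.0612, 0.1314]
orientation: [-3.142, -0.0, 0.086]
wrist_force: [-0.7, -0.5, -3.2]
opening: 0.0167
grip_force: 97.6
```

Run:
```python
from h import *
o=r.observe();print(o["ee_pos"],o["orientation"],o["wrist_force"],o["ft_torque"])
t=r.capture("top");s=r.capture("scene");w=r.capture("wrist")
for n in("card_blue","card_orange"):
    for c in ("top","wrist","scene"): print(n,c,[(np.round(q["centre"],4),round(q["conf"],2)) for q in r.pinpoint(n,c)[:1]])
a=np.hstack([cv2.resize(s[100:300,180:380],(390,390)),cv2.resize(w[0:320,160:480],(390,390))])
cv2.imwrite("pics/5.png",a[:,:,::-1])
```

```text
[0.59242062 0.06124974 0.13140076] [-3.14159108e+00 -2.30651244e-05  8.56689108e-02] [-0.73384063 -0.49925191 -3.21020286] [-0.04953053  0.18031024  0.01805901]
card_blue top [(array([0.6972, 0.0731, 0.1121]), 0.63)]
card_blue wrist [(array([0.6992, 0.0687, 0.1115]), 0.77)]
card_blue scene [(array([0.7   , 0.0639, 0.112 ]), 0.83)]
card_orange top [(array([0.6887, 0.251 , 0.0301]), 0.64)]
card_orange wrist [(array([0.6894, 0.2491, 0.0322]), 0.8)]
card_orange scene [(array([0.6879, 0.2483, 0.028 ]), 0.93)]
```

View pics/5.png

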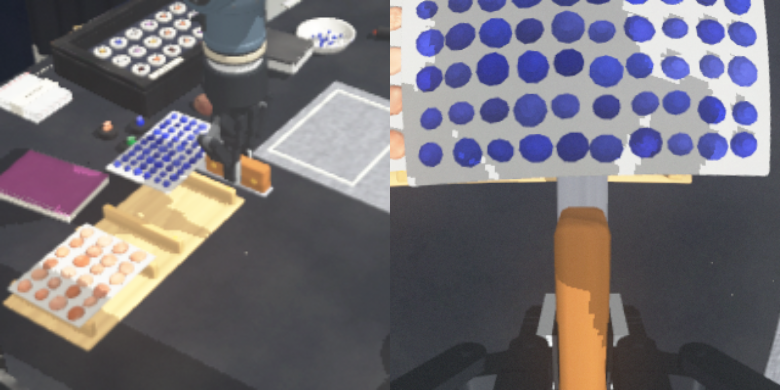

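The card is clear of the rack and lying flat on the blade, and the orange card hasn't moved. I carry it with a gentle speed ramp.

>>> arm_command:
  deltas:
    - [[-0.0009, -0.003, 0], [0, 0, 0]]
    - [[-0.0017, -0.006, 0], [0, 0, -0.003]]
    - [[-0.0026, -0.009, 0], [0, 0, -0.004]]
    - [[-0.0034, -0.012, 0], [0, 0, -0.005]]
    - [[-0.0043, -0.015, 0], [0, 0, -0.005]]
    - [[-0.0051, -0.018, 0], [0, 0, -0.005]]
    - [[-0.006, -0.021, 0], [0, 0, -0.005]]
    - [[-0.0068, -0.024, 0], [0, 0, -0.005]]
    - [[-0.0077, -0.027, 0], [0, 0, -0.005]]
    - [[-0.0086, -0.03, 0], [0, 0, -0.005]]
    - [[-0.0084, -0.0293, 0], [0, 0, -0.005]]
    - [[-0.0084, -0.0293, 0], [0, 0, -0.005]]
    - [[-0.0084, -0.0293, 0], [0, 0, -0.005]]
    - [[-0.0084, -0.0293, 0], [0, 0, -0.005]]
    - [[-0.0084, -0.0293, 0], [0, 0, -0.005]]
    - [[-0.0084, -0.0293, 0], [0, 0, -0.005]]
    - [[-0.0077, -0.027, 0], [0, 0, -0.005]]
    - [[-0.0068, -0.024, 0], [0, 0, -0.005]]
    - [[-0.006, -0.021, 0], [0, 0, -0.005]]
    - [[-0.0051, -0.018, 0], [0, 0, -0.003]]

```text
clock: 13.48
ee_pos: [0.5179, -0.1991, 0.1314]
orientation: [3.141, -0.0, 0.013]
wrist_force: [0.3, -0.5, -2.2]
opening: 0.0163
grip_force: 97.6
```

>>> arm_command:
  deltas:
    - [[-0.0043, -0.015, 0], [0, 0, 0]]
    - [[-0.0034, -0.012, 0], [0, 0, 0]]
    - [[-0.0026, -0.009, 0], [0, 0, 0]]
    - [[-0.0017, -0.006, 0], [0, 0, 0]]
    - [[-0.0009, -0.003, 0], [0, 0, 0]]
    - [[0, 0, 0], [0, 0, 0]]
    - [[0, 0, 0], [0, 0, 0]]

```text
clock: 14.07
ee_pos: [0.5109, -0.2238, 0.1313]
orientation: [-3.141, 0.0, 0.015]
wrist_force: [-0.1, -0.7, -2.5]
opening: 0.0167
grip_force: 97.6
```

Run:
```python
from h import *
o=r.observe();print(o["ee_pos"],o["orientation"],o["wrist_force"],o["ft_torque"])
t=r.capture("top");s=r.capture("scene");w=r.capture("wrist")
zc=o["ee_pos"][2]-.023+.003
for n,cs in(("card_blue",("top","wrist","scene")),("card_orange",("top",)),("pad_spot",("top","scene","wrist"))):
    for c in cs: print(n,c,[(np.round(q["centre"],4),round(q["conf"],2)) for q in r.pinpoint(n,c)[:1]])
print(rect(r.silhouettes("card_blue","top")[0]["region"].astype(bool),zc+.006,"top"))
```

```text
[ 0.51090762 -0.22379352  0.13128983] [-3.14128973e+00  1.36972967e-04  1.54600629e-02] [-0.05941632 -0.65568137 -2.45329922] [-0.00099255  0.21579123  0.04195068]
card_blue top [(array([ 0.6163, -0.2192,  0.112 ]), 0.64)]
card_blue wrist [(array([ 0.6185, -0.2218,  0.1091]), 0.78)]
card_blue scene [(array([ 0.6208, -0.2259,  0.1089]), 0.83)]
card_orange top [(array([0.6907, 0.2512, 0.0268]), 0.85)]
pad_spot top []
pad_spot scene [(array([ 0.6173, -0.224 ,  0.0067]), 0.79)]
pad_spot wrist []
(array([ 617.9, -221.6]), array([102.9, 152.3]), 2.9)
```

The card is centred over the outline and square to it. I lower it onto the felt.

>>> arm_command:
  deltas:
    - [[0, 0, -0.003], [0, 0, 0]]
    - [[0, 0, -0.006], [0, 0, 0]]
    - [[0, 0, -0.009], [0, 0, 0]]
    - [[0, 0, -0.012], [0, 0, 0]]
    - [[0, 0, -0.014], [0, 0, 0]]
    - [[0, 0, -0.015], [0, 0, 0]]
    - [[0, 0, -0.015], [0, 0, 0]]
    - [[0, 0, -0.015], [0, 0, 0]]
    - [[0, 0, -0.015], [0, 0, 0]]
    - [[0, 0, -0.014], [0, 0, 0]]
    - [[0, 0, -0.012], [0, 0, 0]]
    - [[0, 0, -0.01], [0, 0, 0]]
    - [[0, 0, -0.008], [0, 0, 0]]
    - [[0, 0, -0.006], [0, 0, 0]]
    - [[0, 0, -0.005], [0, 0, 0]]
    - [[0, 0, -0.004], [0, 0, 0]]
    - [[0, 0, -0.003], [0, 0, 0]]
    - [[0, 0, -0.003], [0, 0, 0]]
    - [[0, 0, 0], [0, 0, 0]]
    - [[0, 0, 0], [0, 0, 0]]

```text
clock: 16.28
ee_pos: [0.5109, -0.2243, 0.03]
orientation: [3.141, -0.0, 0.015]
wrist_force: [0.2, -0.1, -2.8]
opening: 0.0164
grip_force: 97.6
```

>>> arm_command:
  deltas:
    - [[0, 0, -0.0015], [0, 0, 0]]
    - [[0, 0, -0.0015], [0, 0, 0]]
    - [[0, 0, -0.001], [0, 0, 0]]
    - [[0, 0, 0], [0, 0, 0]]
    - [[0, 0, 0], [0, 0, 0]]

```text
clock: 16.7
ee_pos: [0.511, -0.2243, 0.0276]
orientation: [3.141, -0.0, 0.015]
wrist_force: [-1.2, -0.1, -2.4]
opening: 0.0164
grip_force: 97.7
```

>>> arm_command:
  deltas:
    - [[0, 0, -0.001], [0, 0, 0]]
    - [[0, 0, 0], [0, 0, 0]]
    - [[0, 0, 0], [0, 0, 0]]

```text
clock: 16.95
ee_pos: [0.511, -0.2243, 0.0274]
orientation: [3.141, -0.0, 0.015]
wrist_force: [-2.4, -0.3, 2.6]
opening: 0.0165
grip_force: 98.5
```

The lifter is touching the felt (the wrist force went from -2.8 to +2.6 N). I ease the grip, then release.

>>> arm_command:
  deltas:
    - [[0, 0, 0], [0, 0, 0]]
    - [[0, 0, 0], [0, 0, 0]]
    - [[0, 0, 0], [0, 0, 0]]
  force: 20

```text
clock: 17.2
ee_pos: [0.5109, -0.2243, 0.0273]
orientation: [3.141, -0.0, 0.015]
wrist_force: [-1.8, 0.8, 5.8]
opening: 0.0167
grip_force: 98.5
```

>>> arm_command:
  deltas:
    - [[0, 0, 0], [0, 0, 0]]
    - [[0, 0, 0], [0, 0, 0]]
    - [[0, 0, 0], [0, 0, 0]]
    - [[0, 0, 0], [0, 0, 0]]
    - [[0, 0, 0], [0, 0, 0]]
    - [[0, 0, 0], [0, 0, 0]]
    - [[0, 0, 0], [0, 0, 0]]
    - [[0, 0, 0], [0, 0, 0]]
    - [[0, 0, 0], [0, 0, 0]]
    - [[0, 0, 0], [0, 0, 0]]
  grip: 0.4

```text
clock: 18.03
ee_pos: [0.5109, -0.2242, 0.0269]
orientation: [3.142, -0.0, 0.015]
wrist_force: [0.4, 0.4, -0.3]
opening: 0.0513
grip_force: 0.0
```

>>> arm_command:
  deltas:
    - [[0, 0, 0.01], [0, 0, 0]]
    - [[0, 0, 0.015], [0, 0, 0]]
    - [[0, 0, 0.02], [0, 0, 0]]
    - [[0, 0, 0.03], [0, 0, 0]]
    - [[0, 0, 0.04], [0, 0, 0]]
    - [[0, 0, 0.04], [0, 0, 0]]
    - [[0, 0, 0.04], [0, 0, 0]]
    - [[0, 0, 0.04], [0, 0, 0]]
    - [[0, 0, 0.04], [0, 0, 0]]
    - [[0, 0, 0], [0, 0, 0]]
    - [[0, 0, 0], [0, 0, 0]]

```text
clock: 18.95
ee_pos: [0.5117, -0.2247, 0.1947]
orientation: [3.139, -0.004, 0.015]
wrist_force: [0.9, 0.4, -0.5]
opening: 0.0512
grip_force: 0.0
```

Run:
```python
from h import *
o=r.observe();print(o["ee_pos"],o["opening"],o["wrist_force"])
t=r.capture("top");s=r.capture("scene");w=r.capture("wrist")
for n,cs in(("card_blue",("top","wrist","scene")),("card_orange",("top",)),("lifter",("wrist",)),("pad_spot",("scene","wrist"))):
    for c in cs: print(n,c,[(np.round(q["centre"],4),round(q["conf"],2)) for q in r.pinpoint(n,c)[:1]])
cv2.imwrite("pics/6.png",w[:,:,::-1])
```

```text
[ 0.51170159 -0.22474213  0.19466978] 0.05124568915485171 [ 0.86689699  0.37935336 -0.49886485]
card_blue top [(array([ 0.6164, -0.2235,  0.0079]), 0.8)]
card_blue wrist []
card_blue scene [(array([ 0.6203, -0.2232,  0.0054]), 0.96)]
card_orange top [(array([0.687 , 0.2531, 0.0285]), 0.96)]
lifter wrist [(array([ 0.5122, -0.2209,  0.0039]), 0.8)]
pad_spot scene [(array([ 0.6192, -0.2215,  0.0031]), 0.6)]
pad_spot wrist []
```

View pics/6.png

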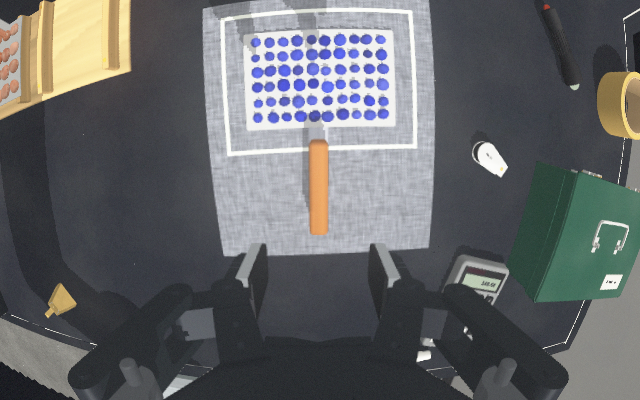

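The blue card at (320,80) lies on the blade, inside the white outline with margin on every side. The lifter is wholly on the pad, and the gripper is clear of it.

```bash
python3 -c "
from rig import r
print(r.sign_off())"
```

```text
the job is handed in; nothing more can be done
None
```

The blue card lies on the lifter's blade inside the white outline on the felt pad, the lifter is released, the orange card is where it was, and the job was handed in at about 19 s.

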